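# Fill the wax-melt box and hold the clip open around its header card

### The arm

A 6-joint arm with a two-finger parallel gripper is mounted at the origin on the work surface. World frame = base frame: x ahead of the robot, y to its left, z up, the work surface at z = 0. Lengths are in mm, angles in degrees, forces in N, time in s.
With the tool pointing down it reaches from about 350 to 775 mm from the base axis. Payload 5.5 kg.
Tool frame: the origin (TCP) lies midway between the tips of the shut fingers; the grasp point (between the pads) lies 19 mm behind it (pinch_z is the distance from the TCP to the grasp point, in mm); z points along the fingers, y is the line along which they close (so a half turn about z gives the same grasp; the last joint's range is limited). The gripper opens to 85 mm and grips with 20 to 120 N. Pads are 22 mm wide; open, the fingers measure 114 mm over their backs; the gripper's body (76 mm by 85 mm) begins 54 mm behind the grasp point. The pads swing forward as they close: fully open they stand 13 mm farther back than shut.
Start: joints at [65.512, 17.945, 2.641, 74.691, 0, 82.002], TCP at [163.234, 551.386, 231.323] pointing down, gripper open.
Joint ranges: [-158.12, 158.12], [-49.38, 96.58], [-58.88, 72.47], [-126.05, 133.96], [-84.25, 85.87], [-180, 180]. Speed limits (degrees/s): [147.25, 147.25, 180, 180, 180, 180].

### API

Orientations are given as a 3x3 rotation matrix whose columns are the frame's x, y, z axes.
In Python, from workcell import read_state, grab_frame, calibration, hand_in, pinch_z gives the robot as it stands. The module is installed in compiled form; this text tells all that it offers.
- The arm moves only by the shell command python3 -m inch 'ROWS' [FORCE]. ROWS is JSON, a list of rows, each an object with "slide": the shift along the tool's x, y, z in cm, a list of three; "roll": the turn about the tool's z in rad; "jaw": the opening, from 0 (shut) to 1 (fully open). In form: [{"slide": [tx, ty, tz], "roll": roll, "jaw": jaw}, ...]. A call has 1 to 20 rows; each row is the pose to reach, as a shift and turn from the pose commanded when the call began, along the tool's axes at that moment; what a row does not reach only later rows make up. A row lasts 1/8 s, in which the tool goes at most 62.5 mm and 10.7 degrees, less where a joint would pass 70% of its speed; a pose out of reach is approached as far as the arm can. A call with a gripper value outside its range is refused whole. The fingers move at their own pace and stop on an object; FORCE is the grip in N (left out, the last holds). Time passes only in rows, so rows that repeat a pose let the fingers close. It gives the time, the measured TCP pose, the force, the opening and the grip force at its end, in the units of the state.
- read_state(): the state, without advancing time (a new reading comes with each control period).
- grab_frame(name): name is "scene" or "side" or "wrist"; returns (picture, depth): 480x640x3 uint8, red, green, blue; 480x640 float32, mm along the optical axis (not along the pixel's ray), 0 where there is no reading.
- calibration(name): a dict with "K" (3x3 intrinsics, pixels), "T" (4x4, takes a point from camera to world coordinates); the wrist camera has in their place "tool_from_camera" (4x4, takes a point from camera to tool coordinates, whose origin is the TCP and whose axes are the flange's). Camera axes: x right, y up, looking along -z (the intrinsics and any distortion apply to the point x, -y, -z); pixel columns grow to the right and rows downward; lengths in mm; the calibration is good to about 2 mm. The wrist camera is an equidistant fisheye: a pixel r from the principal point sees the ray r / f radians off the axis. A picture is of the moment at which its call begins: read the wrist's pose just before it. calibration takes no time and is no camera call.
- hand_in(): hands the job in; it is judged then, once.
The state is a dict: "time_s": time; "q": joint angles; "joint_vel": joint speeds; "joint_efforts": joint torques, N m; "position": TCP position; "tool_rot": TCP orientation; "ft_force": force on the tool from outside, world axes, zero at the start; "torque": the same for the moment, N m; "gripper_width": finger opening in mm; "grip_force": force on a finger pad.
Only numpy, scipy, OpenCV 4.12 (cv2) and the standard library are available. Lean on these libraries where they do the work, as an engineer would, in place of code of your own. Each camera call takes 0.05 s, during which the arm holds its last target. There are 200 camera calls.

### The job

Take the white scoop by its handle, pour all six wax melts into the gift box while holding it, and stand the empty scoop upright back on the table. Then squeeze the spring clip wide open, lift it off its stand and, jaws down, lower it over the top edge of the box's header card, about square to the card, so that the edge is well inside the gaping jaws and the clip touches neither card nor box. Finish while holding it there, squeezed open, ready for a tag to be slipped in; leave the candles alone.

Things in the scene. Friction and masses are not known exactly. Their poses are not given: they have to be found in the camera images.
- scoop: squat white cup (outside diameter 66 mm at the foot, 76 mm at the rim, 45 mm tall, wall 3 mm) with a straight light-wood handle, about 0.16 kg, standing on the table with six wax melts in it. Origin: centre of the underside; z up through the mouth, +x along the handle
- scoop_grip (a point): point to grip on the axis of the scoop's handle, 90 mm from the cup's axis, 36 mm above the foot. The handle is a level bar 14 mm wide and 12 mm thick that reaches from the cup wall to 149 mm from the cup's axis
- scoop_rim (a point): centre of the scoop's mouth, 45 mm above the foot
- melt0: round wax melt, a nearly smooth ball of 22 mm diameter, 10 g, one of six; origin at its centre
- melt1: round wax melt, a nearly smooth ball of 22 mm diameter, 10 g, one of six; origin at its centre
- melt2: round wax melt, a nearly smooth ball of 22 mm diameter, 10 g, one of six; origin at its centre
- melt3: round wax melt, a nearly smooth ball of 22 mm diameter, 10 g, one of six; origin at its centre
- melt4: round wax melt, a nearly smooth ball of 22 mm diameter, 10 g, one of six; origin at its centre
- melt5: round wax melt, a nearly smooth ball of 22 mm diameter, 10 g, one of six; origin at its centre
- gift_box: open pale cardboard box fixed to the table, outside 130 mm (its x) by 100 mm (its y), walls 55 mm tall and 4 mm thick. Origin: centre of the underside; z up. Inside its wall on the -x side (the side nearer the robot) stands the stiff ivory header card, rising well above the box
- box_floor (a point): centre of the gift box's inner floor, 4 mm above the table
- card_top (a point): middle of the top edge of the header card, 124 mm above the table, 59.5 mm to the -x side of the box's centre; axes as the box's: x across the card's 3 mm thickness, y along its 86 mm wide top edge, z up. Below it the card is bare for 69 mm down to the box wall
- clip: blue-green spring clip of clothes-peg type, 24 mm wide, 50 g, parked upright, jaws down astride its stand's brass blade, two handle plates up. Origin: its pivot, 40 mm above the jaw tips, 52 mm above the table when parked. z up; x: the direction in which the jaws part and the handles are squeezed; y along the pivot. Let go, it snaps shut
- clip_grip (a point): point midway between the handles, 26 mm above the pivot: squeeze here along the clip's x. The handles spread to 54 mm over their outer faces at the top, 35 mm above the pivot; squeezed to the stop they are parallel, 26 mm over their outer faces, 42 mm above the pivot. Squeezing takes 4 N at first, 8 N at the stop
- clip_jaw_a (a joint): angle of jaw a (rad): 0 shut, 0.04 parked on the blade, 0.36 gaping fully at its stop; both jaws move alike. Fully open the tips gape 30 mm and lie 36 mm below the pivot; the throat is 5 mm below the pivot
- clip_jaw_b (a joint): angle of jaw b, the same way
- clip_tip_a (a point): lower end of jaw a's rubber tip (the jaw on the clip's +x side), midway through its 7 mm thickness
- clip_tip_b (a point): lower end of jaw b's rubber tip (-x side)
- clip_stand: dark wood block fixed to the table, 50 mm (x) by 60 mm (y), 12 mm tall, with an upright brass blade 4 mm thick (x), 44 mm long (y) that rises 22 mm above the block; the jaw tips rest on the block on either side of the blade. Origin: centre of the underside
- candle_caramel: bystander: ribbed caramel pillar candle, 67 mm diameter, 90 mm tall
- candle_cream: bystander: ribbed cream pillar candle, 63 mm diameter, 105 mm tall
- candle_honey: bystander: ribbed honey pillar candle, 67 mm diameter, 75 mm tall
- candle_ivory: bystander: ribbed ivory pillar candle, 61 mm diameter, 110 mm tall
- shell_candle: bystander: cream scallop-shell candle, about 100 mm across, 36 mm tall
Things that resemble listed ones, but are neither listed nor needed, are in the scene too. What is shaped like the scoop but orange is not meant.

How it is judged (in metres and radians):
On the way, in this order (a step that is already met when the one before it is completed fails the run):
1. all six melts are in the gift box while the scoop is still held above the table (x of melt0 in the frame of gift_box between -0.065 and 0.065 m and y of melt0 in the frame of gift_box between -0.05 and 0.05 m and z of each of melt0, melt1, melt2, melt3, melt4, melt5 in the frame of gift_box below 0.055 m and x of melt1 in the frame of gift_box between -0.065 and 0.065 m and y of melt1 in the frame of gift_box between -0.05 and 0.05 m and x of melt2 in the frame of gift_box between -0.065 and 0.065 m and y of melt2 in the frame of gift_box between -0.05 and 0.05 m and x of melt3 in the frame of gift_box between -0.065 and 0.065 m and y of melt3 in the frame of gift_box between -0.05 and 0.05 m and x of melt4 in the frame of gift_box between -0.065 and 0.065 m and y of melt4 in the frame of gift_box between -0.05 and 0.05 m and x of melt5 in the frame of gift_box between -0.065 and 0.065 m and y of melt5 in the frame of gift_box between -0.05 and 0.05 m and contact force between the fingers and scoop above 1 N and height (world z) of scoop above 0.03 m), for 0.2 s.
2. the scoop stands upright on the table, let go (height (world z) of scoop between -0.006 and 0.008 m and angle between scoop's own z axis and vertical below 0.12 rad and linear speed of scoop below 0.03 m/s and contact force between the fingers and scoop below 0.05 N and contact force between scoop and gift_box below 0.05 N), for 0.2 s.
3. the clip is squeezed open in the fingers, lifted clear of its stand (value of joint each of clip_jaw_a, clip_jaw_b above 0.27 rad and contact force between the fingers and clip above 2 N and height (world z) of clip above 0.09 m and contact force between clip and clip_stand below 0.05 N), for 0.2 s.
At the end, for the whole second after the job is handed in: Melts in the box; scoop upright on the table, released; clip held open (jaws over 0.27 rad), still, upright and square to the card within 0.3 rad, tips either side of the card, 4 mm or more from its middle plane, 8 mm or more below its top, within 35 mm of mid-width; under 0.3 N on card or box (all of step 2 and x of melt0 in the frame of gift_box between -0.065 and 0.065 m and y of melt0 in the frame of gift_box between -0.05 and 0.05 m and z of each of melt0, melt1, melt2, melt3, melt4, melt5 in the frame of gift_box below 0.055 m and x of melt1 in the frame of gift_box between -0.065 and 0.065 m and y of melt1 in the frame of gift_box between -0.05 and 0.05 m and x of melt2 in the frame of gift_box between -0.065 and 0.065 m and y of melt2 in the frame of gift_box between -0.05 and 0.05 m and x of melt3 in the frame of gift_box between -0.065 and 0.065 m and y of melt3 in the frame of gift_box between -0.05 and 0.05 m and x of melt4 in the frame of gift_box between -0.065 and 0.065 m and y of melt4 in the frame of gift_box between -0.05 and 0.05 m and x of melt5 in the frame of gift_box between -0.065 and 0.065 m and y of melt5 in the frame of gift_box between -0.05 and 0.05 m and value of joint each of clip_jaw_a, clip_jaw_b above 0.27 rad and contact force between the fingers and clip above 2 N and ((x of clip_tip_a in the frame of card_top above 0.004 m and x of clip_tip_b in the frame of card_top below -0.004 m) or (x of clip_tip_b in the frame of card_top above 0.004 m and x of clip_tip_a in the frame of card_top below -0.004 m)) and z of each of clip_tip_a, clip_tip_b in the frame of card_top below -0.008 m and y of clip_tip_a in the frame of card_top between -0.035 and 0.035 m and y of clip_tip_b in the frame of card_top between -0.035 and 0.035 m and angle between the x axis of clip and the x axis of gift_box, either way round below 0.3 rad and angle between clip's own z axis and vertical below 0.3 rad and contact force between clip and gift_box below 0.3 N and linear speed of clip below 0.02 m/s); the arm keeps its last pose, push and grip.
It fails at once if a candle is pushed more than 30 mm or knocked over (distance of any of candle_caramel, candle_cream, candle_honey, candle_ivory, shell_candle from where it was at the start of the episode above 0.03 m or angle between any of candle_caramel, candle_cream, candle_honey, candle_ivory, shell_candle's own z axis and vertical above 0.4 rad).
It also fails if it takes over 72 s, if anything falls off the work surface, if the arm or the gripper's body presses on something with over 40 N, if the wrist force passes 120 N, or if a joint passes its speed limit or range.

## Working session

There is one attempt and no reset: what is moved stays moved. The work goes in short steps, Python scripts to look and compute and a shell command to move; the robot and the scene stay as the last step left them, time stands still between calls to the robot, and variables do not carry over. Pictures are saved under pics/ and viewed, at most 12 in all, crops included, and the job is handed in when it is done.

```bash
mkdir -p pics
cat > h.py <<'E'
import numpy as np,cv2
from workcell import *
def snap(n,f):
    p,d=grab_frame(n); cv2.imwrite('pics/'+f+'.png',p[:,:,::-1]); np.savez('pics/'+f+'.npz',p=p,d=d); return p,d
def pts(n,d):
    c=calibration(n);K,T=np.array(c['K']),np.array(c['T'])
    v,u=np.mgrid[:480,:640]
    X=np.stack([(u-K[0,2])/K[0,0]*d,-(v-K[1,2])/K[1,1]*d,-d],-1)
    return X@T[:3,:3].T+T[:3,3]
E
python3 - <<'E'
from h import *
s=read_state();print({k:np.round(v,2).tolist() for k,v in s.items()},pinch_z() if callable(pinch_z) else pinch_z)
for n in('scene','side'):
    snap(n,n+'0');print(n,calibration(n))
print(calibration('wrist'))
a=cv2.imread('pics/scene0.png');b=cv2.imread('pics/side0.png')
E
```

```text
{'time_s': 0.0, 'q': [65.51, 17.99, 2.58, 74.69, 0.0, 82.0], 'joint_vel': [-0.04, -0.04, -0.03, 0.11, 0.05, -0.1], 'joint_efforts': [-0.0, -48.06, 29.85, 0.02, 0.0, 0.0], 'position': [163.01, 550.88, 230.4], 'tool_rot': [[-0.96, 0.28, -0.0], [0.28, 0.96, -0.0], [0.0, -0.0, -1.0]], 'ft_force': [-0.09, 0.14, 0.09], 'torque': [-0.03, 0.07, 0.01], 'grip_force': 0.0, 'gripper_width': 85.47} 18.700000000000003
scene {'K': array([[435.92207789,   0.        , 313.79294067],
       [  0.        , 435.92207789, 239.54575975],
       [  0.        ,   0.        ,   1.        ]]), 'T': array([[ 8.54262226e-01, -2.98235315e-01,  4.25783684e-01,
         9.32955900e+02],
       [ 5.19557005e-01,  4.62690553e-01, -7.18316066e-01,
        -7.76895696e+02],
       [ 1.72211298e-02,  8.34849177e-01,  5.50209309e-01,
         6.86884163e+02],
       [ 0.00000000e+00,  0.00000000e+00,  0.00000000e+00,
         1.00000000e+00]])}
side {'K': array([[611.12004533,   0.        , 316.26564288],
       [  0.        , 611.12004533, 248.07265003],
       [  0.        ,   0.        ,   1.        ]]), 'T': array([
[... 157 characters left out ...]
+02],
       [-2.09660590e-03,  6.83531626e-01,  7.29917886e-01,
         1.15841016e+03],
       [ 0.00000000e+00,  0.00000000e+00,  0.00000000e+00,
         1.00000000e+00]])}
{'K': array([[371.64829954,   0.        , 316.87864289],
       [  0.        , 371.64829954, 240.8942343 ],
       [  0.        ,   0.        ,   1.        ]]), 'tool_from_camera': array([[-1.36750817e-03,  9.54108591e-01,  2.99457719e-01,
         7.69635914e+01],
       [ 9.99999059e-01,  1.27296130e-03,  5.10801897e-04,
         1.32698114e+00],
       [ 1.06162391e-04,  2.99458136e-01, -9.54109435e-01,
        -1.42541524e+02],
       [ 0.00000000e+00,  0.00000000e+00,  0.00000000e+00,
         1.00000000e+00]])}
```

View pics/scene0.png

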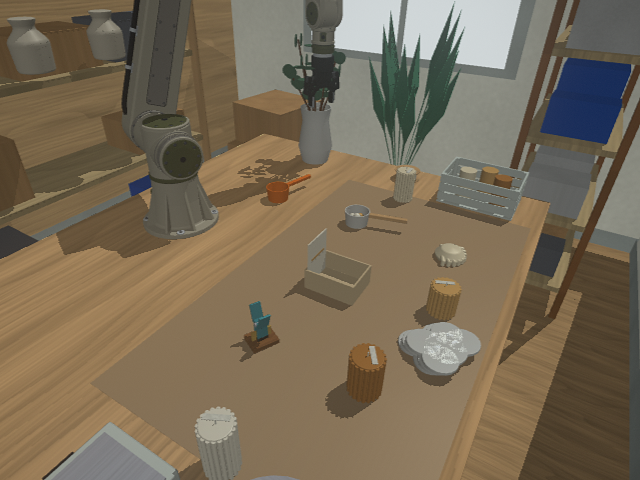

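View pics/side0.png

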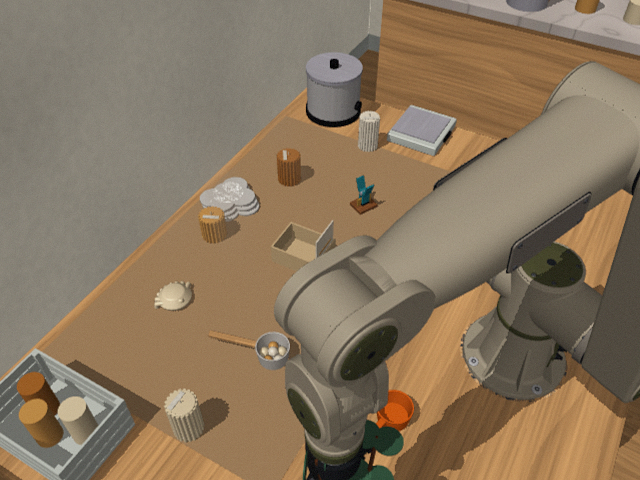

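The pictures show two scoop-shaped things. The white cup is at scene (357,217) / side (272,350), with melts in it and a light-wood handle. The orange one is at scene (277,192) / side (395,410). The white one fits the description. The box with its card is at scene (338,275), and the clip on its stand is at scene (260,325). Next I'll measure them and enlarge the scoop for confirmation.

Run:
```python
from h import *
import json
V=np.zeros((600,800,3),np.uint8)
def reg(n,box,hue=None,zmin=4,zmax=300,sat=None):
    z=np.load(f'pics/{n}0.npz');P=pts(n,z['d']);u0,v0,u1,v1=box
    m=np.zeros((480,640),bool);m[v0:v1,u0:u1]=1
    m&=(z['d']>0)&(P[...,2]>zmin)&(P[...,2]<zmax)
    h=cv2.cvtColor(z['p'],cv2.COLOR_RGB2HSV)
    if hue:m&=(h[...,0]>=hue[0])&(h[...,0]<=hue[1])
    if sat:m&=(h[...,1]>=sat[0])&(h[...,1]<=sat[1])
    return P[m]
def rect(a,t):
    (c,s,ang)=cv2.minAreaRect(a[:,:2].astype(np.float32));print(t,len(a),'c',np.round(c),'s',np.round(s),'ang',round(ang,1),'z',np.round(np.percentile(a[:,2],[2,50,98])))
for n,b in(('scene',(335,195,415,240)),('side',(200,322,300,372))):
    a=reg(n,b,zmin=8,zmax=80); 
    rect(a,n+' scoop')
    c=reg(n,b,zmin=8,zmax=80,sat=(0,60)); rect(c,n+' cup')
    r=c[c[:,2]>38]; rect(r,'rim')
    hd=reg(n,b,zmin=25,zmax=60,sat=(70,255),hue=(5,25))
    rect(hd,n+' handle')
for n,b in(('scene',(295,225,385,310)),('side',(262,215,340,275))):
    a=reg(n,b,zmin=48,zmax=60);rect(a,n+' boxrim');a=reg(n,b,zmin=65,zmax=140);rect(a,n+' card');a=reg(n,b,zmin=118,zmax=140);rect(a,n+' cardtop')
for n,b in(('scene',(235,290,290,360)),('side',(340,165,385,218))):
    a=reg(n,b,zmin=8,zmax=16);rect(a,n+' stand');a=reg(n,b,hue=(80,110),sat=(80,255),zmin=20);rect(a,n+' clip')
    for lo,hi in((20,40),(40,60),(60,75),(75,95)):
        k=a[(a[:,2]>lo)&(a[:,2]<hi)]
        if len(k)>5:rect(k,f'  {lo}')
for n,o in(('scene',[('ivory',(195,405,245,480)),('caramel',(345,340,390,402)),('honey',(425,275,463,322)),('shell',(432,240,470,268)),('cream',(390,163,418,205))]),):
    for t,b in o: rect(reg(n,b,zmin=15,zmax=130),t)
z=np.load('pics/side0.npz')['p'];y=np.load('pics/scene0.npz')['p']
A=cv2.resize(z[315:375,200:310],(800,436),interpolation=2)[:300];
c=np.vstack([cv2.resize(z[315:375,200:310],(550,300)),cv2.resize(y[185:245,330:440],(550,300))])
cv2.imwrite('pics/crop.png',c[:,:,::-1])
```

```text
scene scoop 751 c [493. 360.] s [184. 240.] ang 15.8 z [ 9. 32. 45.]
scene cup 542 c [483. 369.] s [284.  78.] ang 77.1 z [ 9. 28. 46.]
rim 126 c [462. 267.] s [72. 76.] ang 45.3 z [38. 42. 46.]
scene handle 197 c [536. 287.] s [143.  25.] ang 8.1 z [29. 39. 43.]
side scoop 1342 c [512. 275.] s [ 98. 177.] ang 84.0 z [10. 33. 47.]
side cup 796 c [460. 271.] s [77. 75.] ang 79.3 z [10. 30. 48.]
rim 232 c [460. 271.] s [77. 75.] ang 79.3 z [38. 43. 50.]
side handle 369 c [515. 280.] s [185.  41.] ang 8.4 z [27. 40. 46.]
scene boxrim 453 c [556. -24.] s [130. 105.] ang 0.3 z [48. 53. 58.]
scene card 389 c [496. -25.] s [ 6. 89.] ang 0.8 z [ 66.  96. 124.]
scene cardtop 60 c [496. -25.] s [ 5. 88.] ang 0.8 z [118. 123. 125.]
side boxrim 351 c [554. -21.] s [133. 106.] ang 1.4 z [48. 53. 59.]
side card 323 c [494. -23.] s [ 7. 91.] ang 1.7 z [ 69.  99. 126.]
side cardtop 63 c [495. -24.] s [ 7. 86.] ang 0.1 z [118. 122. 128.]
scene stand 337 c [ 510. -272.] s [60. 51.] ang 62.9 z [ 9. 11. 15.]
scene clip 300 c [ 510. -273.] s [24. 51.] ang 60.7 z [22. 66. 89.]
  20 64 c [ 515. -277.] s [2
[... 218 characters left out ...]
de stand 176 c [ 531. -321.] s [105. 206.] ang 24.0 z [ 8. 11. 16.]
side clip 233 c [ 509. -269.] s [26. 57.] ang 63.4 z [22. 62. 91.]
  20 44 c [ 507. -263.] s [26. 19.] ang 15.5 z [21. 31. 39.]
  40 57 c [ 510. -270.] s [23. 34.] ang 61.7 z [40. 54. 59.]
  60 63 c [ 511. -269.] s [23. 48.] ang 53.4 z [60. 68. 74.]
  75 69 c [ 509. -269.] s [25. 57.] ang 64.3 z [76. 84. 93.]
ivory 2590 c [ 619. -519.] s [60. 61.] ang 37.4 z [ 19.  99. 112.]
caramel 1769 c [ 746. -267.] s [67. 67.] ang 88.2 z [18. 81. 92.]
honey 1032 c [801.  20.] s [66. 66.] ang 77.3 z [17. 63. 77.]
shell 432 c [761. 237.] s [81. 74.] ang 27.0 z [15. 26. 35.]
cream 654 c [495. 583.] s [ 80. 253.] ang 20.6 z [ 17.  65. 106.]
```

View pics/crop.png

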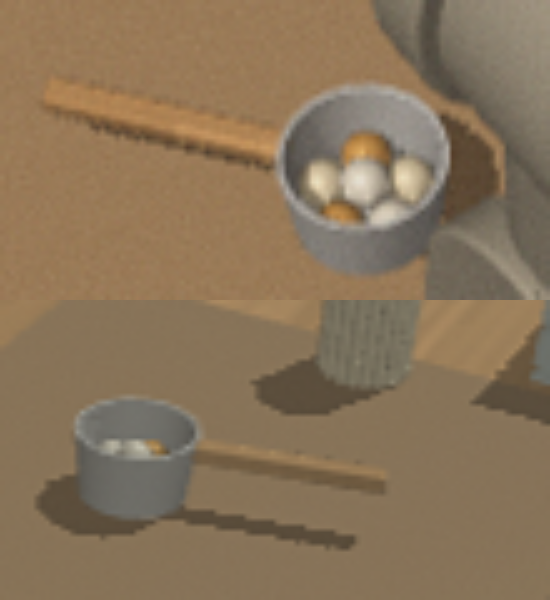

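The crop confirms it: a white-grey cup with six melts and a wooden handle pointing towards +x. Moving above the far part of the handle for a close look.

```bash
python3 -m inch '[{"slide":[-47.8,-13.1,0],"roll":-0.45,"jaw":1},{"slide":[-47.8,-13.1,0],"roll":-0.45,"jaw":1},{"slide":[-47.8,-13.1,0],"roll":-0.45,"jaw":1},{"slide":[-47.8,-13.1,0],"roll":-0.45,"jaw":1},{"slide":[-47.8,-13.1,0],"roll":-0.45,"jaw":1},{"slide":[-47.8,-13.1,0],"roll":-0.45,"jaw":1},{"slide":[-47.8,-13.1,0],"roll":-0.45,"jaw":1},{"slide":[-47.8,-13.1,0],"roll":-0.45,"jaw":1},{"slide":[-47.8,-13.1,7],"roll":-0.45,"jaw":1},{"slide":[-47.8,-13.1,7],"roll":-0.45,"jaw":1},{"slide":[-47.8,-13.1,7],"roll":-0.45,"jaw":1},{"slide":[-47.8,-13.1,7],"roll":-0.45,"jaw":1}]'
python3 - <<'E'
from h import *
print(read_state()['tool_rot'],read_state()['q'])
snap('wrist','w1'); snap('side','side1');snap('scene','scene1')
for n,b in(('scene',(335,195,430,240)),('side',(190,300,310,372))):
    z=np.load(f'pics/{n}1.npz');P=pts(n,z['d']);h=cv2.cvtColor(z['p'],cv2.COLOR_RGB2HSV)
    m=np.zeros((480,640),bool);m[b[1]:b[3],b[0]:b[2]]=1
    m&=(P[...,2]>30)&(P[...,2]<50)&(z['d']>0)
    a=P[m&(h[...,1]>70)&(P[...,0]>505)&(P[...,0]<640)]
    if len(a)>10:
        l=cv2.fitLine(a[:,:2].astype(np.float32),cv2.DIST_HUBER,0,.01,.01).ravel();print(n,len(a),l,np.degrees(np.arctan2(l[1],l[0])),a.min(0),a.max(0))
E
```

```text
time_s: 1.6
position: [585.0, 291.4, 164.0]
tool_rot: [[-0.987, -0.163, 0.004], [-0.163, 0.987, 0.001], [-0.004, 0.001, -1.0]]
ft_force: [-0.2, -0.4, 1.0]
gripper_width: 85.5
grip_force: 0.0
[[-9.86635775e-01 -1.62901195e-01  3.61231226e-03]
 [-1.62897156e-01  9.86642079e-01  1.38747822e-03]
 [-3.79008114e-03  7.80500261e-04 -9.99992513e-01]] [1.94414733e+01 2.79299135e+01 8.10672103e+00 6.99551778e+01
 6.07514300e-03 1.00662347e+01]
scene 178 [9.6933836e-01 2.4572980e-01 5.5726617e+02 2.8823007e+02] 14.224966 [505.3671977  269.79851635  30.05372704] [606.40256997 310.04000003  44.98358831]
side 319 [9.7081453e-01 2.3983154e-01 5.5285065e+02 2.9688434e+02] 13.876598 [505.68158327 275.1866705   30.58700576] [605.66794108 315.13108917  48.9921733 ]
```

View pics/w1.png

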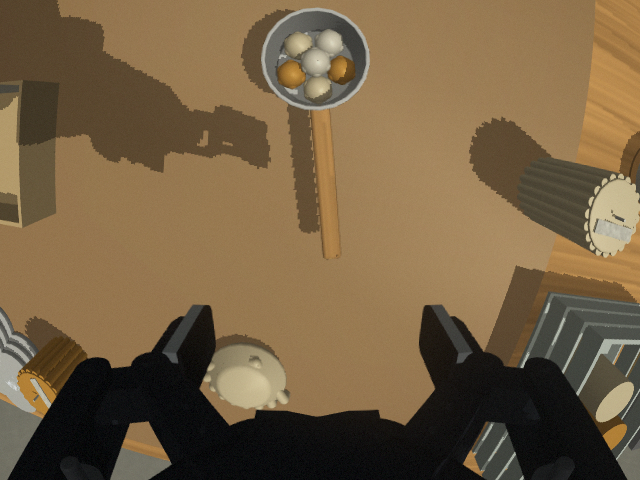

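The wrist view shows the white cup at (316,58), with the handle running from (322,110) to (333,258). I'll cast these points to their known heights.

```bash
cat >> h.py <<'E'
def wray(uv,z,s=None):
    s=s or read_state();c=calibration('wrist');K=c['K'];M=np.array(c['tool_from_camera'])
    x=(uv[0]-K[0,2])/K[0,0];y=(uv[1]-K[1,2])/K[1,1];r=np.hypot(x,y)
    v=np.array([np.sin(r)*x/r,-np.sin(r)*y/r,-np.cos(r)])
    R=np.array(s['tool_rot']);o=R@M[:3,3]+s['position'];v=R@M[:3,:3]@v
    return o+v*(z-o[2])/v[2]
E
python3 - <<'E'
from h import *
for n,uv,z in(('rim',(316,58),45),('h0',(321,112),42),('h1',(332,256),42)):print(n,wray(uv,z))
a=wray((321,112),42);b=wray((332,256),42);print(np.degrees(np.arctan2(*(b-a)[1::-1])),np.hypot(*(b-a)[:2]))
E
```

```text
rim [460.97165604 271.61895789  45.        ]
h0 [498.24468597 281.23577272  42.        ]
h1 [601.65941221 306.81719486  42.        ]
13.894186528165905 106.53175471063282
```

```bash
python3 -m inch '[{"slide":[0.1,1.0,0],"roll":-0.08,"jaw":1},{"slide":[0.1,1.0,6],"roll":-0.08,"jaw":1},{"slide":[0.1,1.0,12],"roll":-0.08,"jaw":0.6},{"slide":[0.1,1.0,14.7],"roll":-0.08,"jaw":0.5},{"slide":[0.1,1.0,14.7],"roll":-0.08,"jaw":0.5},{"slide":[0.1,1.0,14.7],"roll":-0.08,"jaw":0},{"slide":[0.1,1.0,14.7],"roll":-0.08,"jaw":0},{"slide":[0.1,1.0,14.7],"roll":-0.08,"jaw":0},{"slide":[0.1,1.0,14.7],"roll":-0.08,"jaw":0},{"slide":[0.1,1.0,14.7],"roll":-0.08,"jaw":0},{"slide":[0.1,1.0,14.2],"roll":-0.08,"jaw":0},{"slide":[0.1,1.0,13.7],"roll":-0.08,"jaw":0},{"slide":[0.1,1.0,13.2],"roll":-0.08,"jaw":0},{"slide":[0.1,1.0,13.2],"roll":-0.08,"jaw":0}]' 20
cat >> h.py <<'E'
def tilt(f):
    # slope of the cup rim/handle from the side camera: fit plane to rim points, height of lowest/highest
    p,d=snap('side',f);P=pts('side',d);return p,d,P
E
python3 - <<'E'
from h import *
s=read_state();print(s['torque'],s['ft_force'])
for n in('scene','side'):
    p,d=snap(n,n+'2');P=pts(n,d);h=cv2.cvtColor(p,cv2.COLOR_RGB2HSV)
    X=P-np.array([461,271,0]);a=X[...,0]*.971+X[...,1]*.24;b=-X[...,0]*.24+X[...,1]*.971
    for lo in range(-42,150,12):
        m=(d>0)&(abs(b)<10)&(a>lo)&(a<lo+12)&(P[...,2]>10)&(P[...,2]<90)
        if m.sum()>3:print(n,lo,m.sum(),np.round(np.percentile(P[m][:,2],[50,95])))
E
```

```text
time_s: 3.5
position: [581.5, 299.8, 29.3]
tool_rot: [[-0.971, -0.24, -0.0], [-0.24, 0.971, -0.0], [0.0, 0.0, -1.0]]
ft_force: [0.6, 0.1, -1.7]
gripper_width: 13.6
grip_force: 24.2
[ 0.0382737  -0.18420503  0.01065104] [ 0.58484915  0.14768217 -1.74922039]
scene -42 16 [37. 44.]
scene -18 6 [28. 33.]
scene -6 9 [35. 38.]
scene 30 21 [43. 50.]
scene 42 17 [46. 48.]
scene 54 17 [47. 49.]
scene 66 19 [48. 51.]
scene 78 14 [49. 52.]
scene 90 18 [48. 52.]
scene 102 16 [50. 53.]
scene 126 9 [49. 65.]
scene 138 11 [53. 55.]
side -42 23 [37. 46.]
side -30 35 [22. 28.]
side -18 48 [28. 36.]
side -6 41 [35. 39.]
side 6 44 [27. 33.]
side 18 43 [26. 41.]
side 30 56 [45. 51.]
side 42 37 [47. 50.]
side 54 42 [48. 52.]
side 66 38 [49. 53.]
side 78 37 [49. 52.]
side 90 43 [50. 55.]
side 102 55 [52. 81.]
side 114 22 [57. 80.]
```

It pivots under gravity at 20 N, which is useful because the tool itself can't tilt. I'll check whether a firm grip holds it level.

```bash
python3 -m inch '[{"slide":[0,0,0],"roll":0,"jaw":0},{"slide":[0,0,0],"roll":0,"jaw":0},{"slide":[0,0,0],"roll":0,"jaw":0},{"slide":[0,0,-1],"roll":0,"jaw":0},{"slide":[0,0,-2],"roll":0,"jaw":0},{"slide":[0,0,-3],"roll":0,"jaw":0},{"slide":[0,0,-4],"roll":0,"jaw":0},{"slide":[0,0,-4],"roll":0,"jaw":0},{"slide":[0,0,-4],"roll":0,"jaw":0}]' 110
cat >> h.py <<'E'
def slope(f):
    # handle/cup profile in the vertical plane through the tool x axis
    s=read_state();R=np.array(s['tool_rot']);g=s['position']-18.7*R[:,2];out=[]
    for n in('scene','side'):
        p,d=snap(n,n+f);P=pts(n,d);h=cv2.cvtColor(p,cv2.COLOR_RGB2HSV);X=(P-g)@R
        m=(d>0)&(abs(X[...,1])<11)&(X[...,0]>20)&(X[...,0]<85)&(P[...,2]>6)&(P[...,2]<g[2]+30)&(h[...,1]>70)&(h[...,0]>5)&(h[...,0]<25)
        a=np.c_[X[m][:,0],-X[m][:,2]].astype(np.float32)
        if len(a)<8: print(n,'few');continue
        l=cv2.fitLine(a,cv2.DIST_HUBER,0,.01,.01).ravel();print(n,len(a),'slope deg',round(float(np.degrees(np.arctan2(l[1],l[0]))),1),'z at grip',round(float(l[3]-l[2]*l[1]/l[0]),1))
E
python3 -c "
from h import *
slope('3');s=read_state();print(s['torque'],s['ft_force'])"
```

```text
time_s: 4.72
position: [581.7, 299.8, 69.2]
tool_rot: [[-0.971, -0.24, -0.0], [-0.24, 0.971, -0.0], [0.0, 0.0, -1.0]]
ft_force: [-0.5, 0.7, -3.0]
gripper_width: 12.1
grip_force: 107.3
scene 107 slope deg -6.1 z at grip 3.9
side 226 slope deg -5.8 z at grip 5.6
[ 0.13112237 -0.29224575 -0.02146507] [ 0.17597871 -0.56290664 -2.28544524]
```

A firm grip holds it at about 6° of tilt. I'll carry it over the box so it pours towards the card, which acts as a backstop.

```bash
python3 -m inch '[{"slide":[0,0,-1],"roll":0,"jaw":0},{"slide":[0,0,-3],"roll":0,"jaw":0},{"slide":[0,0,-5.5],"roll":0,"jaw":0},{"slide":[0,-0.5,-8],"roll":0.02,"jaw":0},{"slide":[0.1,-1.5,-10.5],"roll":0.04,"jaw":0},{"slide":[0.1,-3,-12.5],"roll":0.06,"jaw":0},{"slide":[0.2,-5,-14],"roll":0.08,"jaw":0},{"slide":[0.3,-7.5,-14.5],"roll":0.1,"jaw":0},{"slide":[0.4,-10,-14.5],"roll":0.12,"jaw":0},{"slide":[0.5,-13,-14.5],"roll":0.14,"jaw":0},{"slide":[0.6,-16,-14.5],"roll":0.16,"jaw":0},{"slide":[0.7,-19,-14.5],"roll":0.18,"jaw":0},{"slide":[0.8,-22,-14.5],"roll":0.2,"jaw":0},{"slide":[0.9,-25,-14.5],"roll":0.22,"jaw":0},{"slide":[1.0,-27.5,-14.5],"roll":0.23,"jaw":0},{"slide":[1.1,-29.5,-14.5],"roll":0.23,"jaw":0},{"slide":[1.1,-31.2,-14.5],"roll":0.23,"jaw":0},{"slide":[1.2,-32.4,-14.5],"roll":0.23,"jaw":0},{"slide":[1.2,-33.1,-14.5],"roll":0.23,"jaw":0},{"slide":[1.2,-33.1,-14.5],"roll":0.23,"jaw":0}]'
python3 -c "
from h import *
slope('4')"
```

```text
time_s: 7.32
position: [649.6, -24.5, 214.2]
tool_rot: [[-1.0, -0.012, -0.0], [-0.012, 1.0, 0.0], [0.0, 0.0, -1.0]]
ft_force: [-0.1, -0.7, -2.6]
gripper_width: 11.7
grip_force: 107.4
scene 261 slope deg 84.0 z at grip -487.5
side 272 slope deg 85.2 z at grip -618.4
```

```bash
sed -i "s/(P\[...,2\]>6)/(P[...,2]>g[2]-90)/" h.py
python3 - <<'E'
from h import *
slope('4')
a=np.load('pics/scene4.npz')['p'][120:330,230:510];b=np.load('pics/side4.npz')['p'][120:330,150:430]
cv2.imwrite('pics/c4.png',cv2.resize(np.hstack([a,b]),(800,300))[:,:,::-1])
E
```

```text
scene 194 slope deg -5.0 z at grip 3.1
side 185 slope deg -4.2 z at grip 3.4
```

View pics/c4.png

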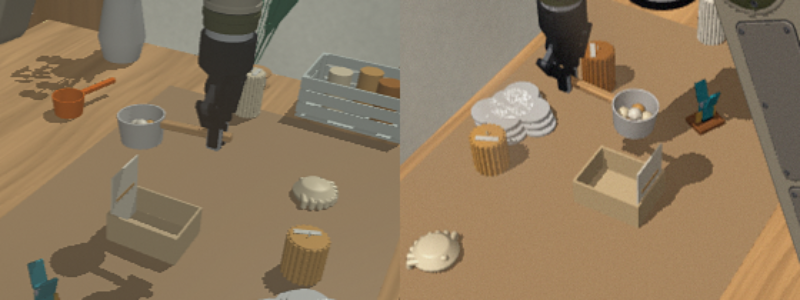

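The scoop is held level above the box with all the melts in it. I'll lower the grip force to find out when it starts to pivot.

```bash
python3 -m inch '[{"slide":[0,0,0],"roll":0,"jaw":0},{"slide":[0,0,0],"roll":0,"jaw":0}]' 45 | grep grip_force; python3 -c "
from h import *
slope('5')"; python3 -m inch '[{"slide":[0,0,0],"roll":0,"jaw":0},{"slide":[0,0,0],"roll":0,"jaw":0}]' 30| grep grip_force; python3 -c "
from h import *
slope('6')"
```

```text
grip_force: 107.4
scene 196 slope deg -3.5 z at grip 1.8
side 180 slope deg -5.9 z at grip 5.6
grip_force: 107.4
scene 193 slope deg -4.5 z at grip 2.9
side 177 slope deg -4.4 z at grip 4.0
```

```bash
python3 -m inch '[{"slide":[0,0,0],"roll":0,"jaw":0},{"slide":[0,0,0],"roll":0,"jaw":0},{"slide":[0,0,0],"roll":0,"jaw":0},{"slide":[0,0,0],"roll":0,"jaw":0}]' 20| grep grip; python3 -m inch '[{"slide":[0,0,0],"roll":0,"jaw":0.13},{"slide":[0,0,0],"roll":0,"jaw":0.13}]' 20| grep grip; python3 -c "
from h import *
slope('6')"
```

```text
gripper_width: 11.7
grip_force: 107.4
gripper_width: 11.9
grip_force: 107.4
scene 195 slope deg -4.8 z at grip 3.1
side 183 slope deg -5.2 z at grip 4.6
```

```bash
for i in 1; do python3 -m inch '[{"slide":[0,0,0],"roll":0,"jaw":0.147}]' 20| grep grip;  python3 -m inch '[{"slide":[0,0,0],"roll":0,"jaw":0.147}]' 20| grep grip; python3 -m inch '[{"slide":[0,0,0],"roll":0,"jaw":0.153}]' 20| grep grip;python3 -m inch '[{"slide":[0,0,0],"roll":0,"jaw":0.153}]' 20| grep grip; done; python3 -c "
from h import *
slope('6')"
```

```text
gripper_width: 12.8
grip_force: 61.4
gripper_width: 12.8
grip_force: 61.4
gripper_width: 13.2
grip_force: 39.7
gripper_width: 13.0
grip_force: 39.7
scene 197 slope deg -4.4 z at grip 2.8
side 180 slope deg -5.6 z at grip 5.3
```

```bash
python3 -m inch '[{"slide":[0,0,0],"roll":0,"jaw":0.156},{"slide":[0,0,0],"roll":0,"jaw":0.156}]' 20| grep grip;python3 -c "
from h import *
slope('6')"; python3 -m inch '[{"slide":[0,0,0],"roll":0,"jaw":0.158},{"slide":[0,0,0],"roll":0,"jaw":0.158}]' 20| grep grip; python3 -c "
from h import *
slope('7')"
```

```text
gripper_width: 13.6
grip_force: 28.9
scene 188 slope deg -14.7 z at grip 3.8
side 199 slope deg -18.9 z at grip 5.5
gripper_width: 13.2
grip_force: 23.2
scene 131 slope deg -48.5 z at grip 3.2
side 180 slope deg -51.0 z at grip 12.2
```

```bash
python3 -m inch '[{"slide":[0,0,0],"roll":0,"jaw":0.12},{"slide":[0.5,0,0],"roll":0,"jaw":0.1}]' 60| grep grip;python3 - <<'E'
from h import *
slope('8')
a=np.load('pics/scene8.npz')['p'][150:330,260:460];b=np.load('pics/side8.npz')['p'][120:300,190:390]
cv2.imwrite('pics/c8.png',cv2.resize(np.hstack([a,b]),(800,360))[:,:,::-1])
E
```

```text
gripper_width: 13.2
grip_force: 58.5
scene 124 slope deg -48.8 z at grip 2.3
side 183 slope deg -51.2 z at grip 12.9
```

View pics/c8.png

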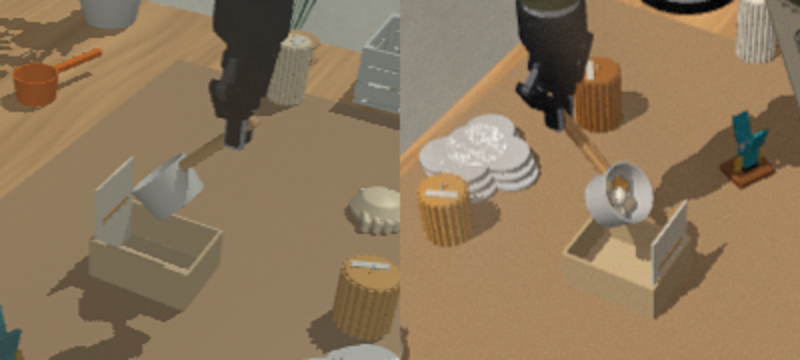

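It is held at 50° with the melts still in, lip just in front of the card. I'll shift 2 cm toward the card and let it pivot further.

```bash
python3 -m inch '[{"slide":[1,0,0],"roll":0,"jaw":0.1},{"slide":[2,0,0],"roll":0,"jaw":0.1},{"slide":[2,0,0],"roll":0,"jaw":0.155},{"slide":[2,0,0],"roll":0,"jaw":0.158},{"slide":[2,0,0],"roll":0,"jaw":0.1},{"slide":[2,0,0],"roll":0,"jaw":0.1}]' 60| grep grip;python3 - <<'E'
from h import *
slope('9')
a=np.load('pics/scene9.npz')['p'][150:330,260:460];b=np.load('pics/side9.npz')['p'][120:300,190:390]
cv2.imwrite('pics/c9.png',cv2.resize(np.hstack([a,b]),(800,360))[:,:,::-1])
E
```

```text
gripper_width: 13.2
grip_force: 58.5
scene 120 slope deg -48.0 z at grip 0.8
side 183 slope deg -49.6 z at grip 8.7
```

View pics/c9.png

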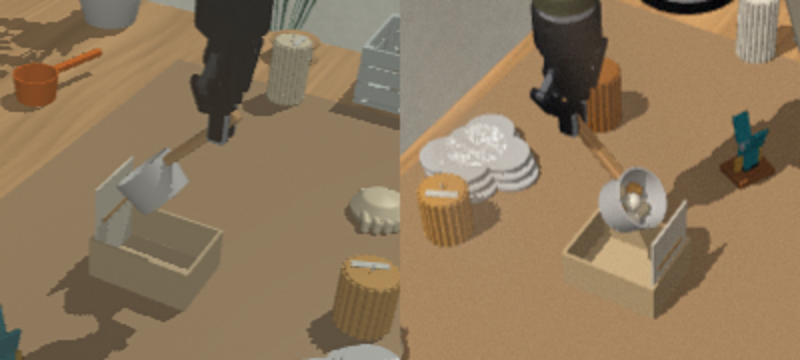

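Still 49° with the melts inside. Hanging alone levels off near 83°, so I'll push the lip gently against the stiff card to pivot the scoop in the grip, then back off.

```bash
python3 -m inch '[{"slide":[0.8,0,0],"roll":0,"jaw":0.14},{"slide":[1.6,0,0],"roll":0,"jaw":0.14},{"slide":[2.4,0,0],"roll":0,"jaw":0.14},{"slide":[3.2,0,0],"roll":0,"jaw":0.14},{"slide":[4,0,0],"roll":0,"jaw":0.14},{"slide":[4.8,0,0],"roll":0,"jaw":0.14},{"slide":[5.4,0,0],"roll":0,"jaw":0.14},{"slide":[6,0,0],"roll":0,"jaw":0.14},{"slide":[6,0,0],"roll":0,"jaw":0.14}]'; python3 -m inch '[{"slide":[-1,0,0],"roll":0,"jaw":0.14},{"slide":[-2,0,0],"roll":0,"jaw":0.14},{"slide":[-2.5,0,0],"roll":0,"jaw":0.14},{"slide":[-2.5,0,0],"roll":0,"jaw":0.14}]'
python3 - <<'E'
from h import *
slope('10')
a=np.load('pics/scene10.npz')['p'][150:330,260:460];b=np.load('pics/side10.npz')['p'][120:300,190:390]
cv2.imwrite('pics/c10.png',cv2.resize(np.hstack([a,b]),(800,360))[:,:,::-1])
E
```

```text
time_s: 12.7
position: [563.7, -25.4, 214.0]
tool_rot: [[-1.0, -0.012, -0.001], [-0.012, 1.0, 0.0], [0.001, 0.0, -1.0]]
ft_force: [2.0, -0.3, -2.3]
gripper_width: 12.9
grip_force: 61.2
time_s: 13.2
position: [589.7, -25.1, 213.6]
tool_rot: [[-1.0, -0.012, -0.001], [-0.012, 1.0, 0.0], [0.001, 0.0, -1.0]]
ft_force: [-0.2, -0.6, -2.8]
gripper_width: 13.2
grip_force: 61.0
scene 45 slope deg -83.4 z at grip 136.8
side 81 slope deg -71.5 z at grip 20.2
```

View pics/c10.png

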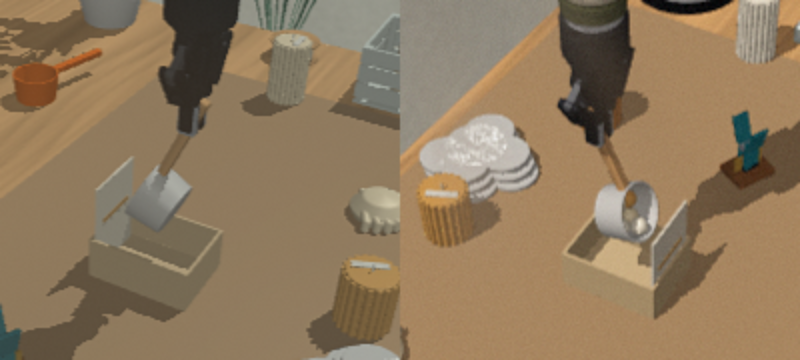

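```bash
python3 -m inch '[{"slide":[1,0,0],"roll":0,"jaw":0.14},{"slide":[2,0,0],"roll":0,"jaw":0.14},{"slide":[3,0,0],"roll":0,"jaw":0.14},{"slide":[4,0,0],"roll":0,"jaw":0.14},{"slide":[5,0,0],"roll":0,"jaw":0.14},{"slide":[6,0,0],"roll":0,"jaw":0.14},{"slide":[7,0,0],"roll":0,"jaw":0.14},{"slide":[8,0,0],"roll":0,"jaw":0.14},{"slide":[9,0,0],"roll":0,"jaw":0.14},{"slide":[9,0,0],"roll":0,"jaw":0.14},{"slide":[8,0,0],"roll":0,"jaw":0.14},{"slide":[7,0,0],"roll":0,"jaw":0.14},{"slide":[6,0,0],"roll":0,"jaw":0.14},{"slide":[5,0,0],"roll":0,"jaw":0.14},{"slide":[5,0,0],"roll":0,"jaw":0.14},{"slide":[5,0,0],"roll":0,"jaw":0.14}]'
cat >> h.py <<'E'
def inbox(f):
    for n in('scene','side'):
        p,d=snap(n,n+f);P=pts(n,d);h=cv2.cvtColor(p,cv2.COLOR_RGB2HSV)
        m=(d>0)&(P[...,0]>502)&(P[...,0]<612)&(abs(P[...,1]+24)<44)&(P[...,2]>11)&(P[...,2]<45)
        a=P[m];print(n,'in box raised px',len(a),np.round(np.median(a,0)) if len(a) else '')
E
python3 - <<'E'
from h import *
slope('11');inbox('11')
c=calibration('wrist')
w,d=snap('wrist','w11')
E
```

```text
time_s: 15.3
position: [539.3, -25.7, 214.1]
tool_rot: [[-1.0, -0.012, -0.001], [-0.012, 1.0, 0.0], [0.001, 0.0, -1.0]]
ft_force: [-0.6, 0.2, -2.3]
gripper_width: 13.3
grip_force: 62.8
scene few
side few
scene in box raised px 153 [516.  -8.  23.]
side in box raised px 81 [551. -53.  22.]
```

Run:
```python
from h import *
a=np.load('pics/scene11.npz')['p'][180:320,280:400];b=np.load('pics/side11.npz')['p'][160:300,240:360];w=np.load('pics/w11.npz')['p']
cv2.imwrite('pics/c11.png',np.hstack([cv2.resize(np.vstack([a,b]),(257,600)),cv2.resize(w,(540,405),interpolation=3).copy() if 0 else np.vstack([cv2.resize(w,(540,405)),np.zeros((195,540,3),np.uint8)])])[:,:,::-1])
```

```text
(no output)
```

View pics/c11.png

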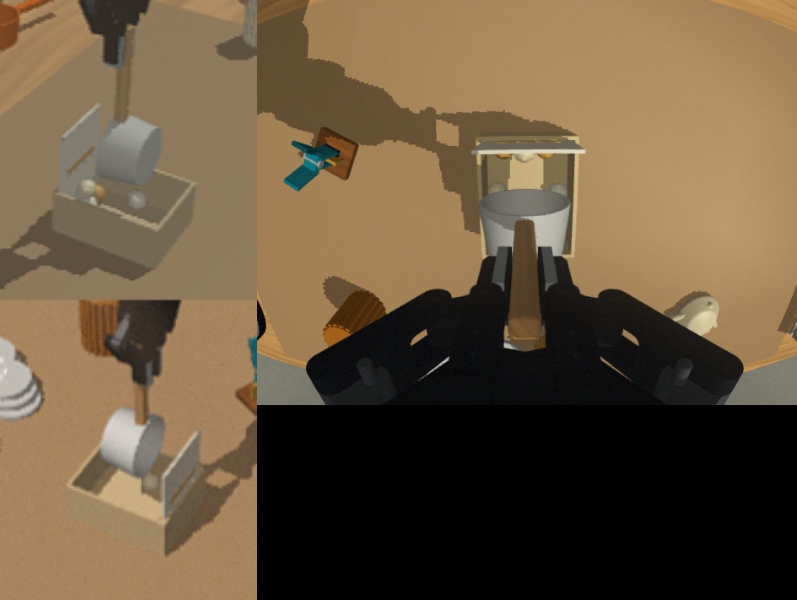

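About five melts are in the box and one is hidden or still in the cup, which hangs at about 90°. I'll tilt past vertical, shake once and count from the wrist.

```bash
python3 -m inch '[{"slide":[1.5,0,0],"roll":0,"jaw":0.14},{"slide":[3,0,0],"roll":0,"jaw":0.14},{"slide":[4,0,0],"roll":0,"jaw":0.14},{"slide":[5,0,0],"roll":0,"jaw":0.14},{"slide":[5.5,0,0],"roll":0,"jaw":0.14},{"slide":[5.5,0,0],"roll":0,"jaw":0.14},{"slide":[4.5,0,0],"roll":0,"jaw":0.12},{"slide":[3,0,0],"roll":0,"jaw":0.12},{"slide":[2,0,0],"roll":0,"jaw":0.12},{"slide":[3,0,0],"roll":0,"jaw":0.12},{"slide":[2,0,0],"roll":0,"jaw":0.12},{"slide":[0,0,0],"roll":0,"jaw":0.12},{"slide":[-2,0,0],"roll":0,"jaw":0.12},{"slide":[-4,0,0],"roll":0,"jaw":0.12},{"slide":[-5,0,0],"roll":0,"jaw":0.12},{"slide":[-5,0,0],"roll":0,"jaw":0.12},{"slide":[-5,0,0],"roll":0,"jaw":0.12}]'
python3 - <<'E'
from h import *
slope('12');inbox('12')
w,d=snap('wrist','w12')
h=cv2.cvtColor(w,cv2.COLOR_RGB2HSV)
a=np.load('pics/scene12.npz')['p'][200:310,290:390];b=np.load('pics/side12.npz')['p'][190:300,250:350]
cv2.imwrite('pics/c12.png',np.vstack([cv2.resize(np.hstack([a,b]),(600,330)),cv2.resize(w[90:260,220:520],(600,270))])[:,:,::-1])
E
```

```text
time_s: 17.68
position: [588.8, -25.1, 214.2]
tool_rot: [[-1.0, -0.012, -0.001], [-0.012, 1.0, 0.0], [0.001, 0.0, -1.0]]
ft_force: [0.1, -0.8, -1.7]
gripper_width: 13.0
grip_force: 62.1
scene few
side few
scene in box raised px 161 [517.  -5.  23.]
side in box raised px 172 [564. -66.  25.]
```

View pics/c12.png

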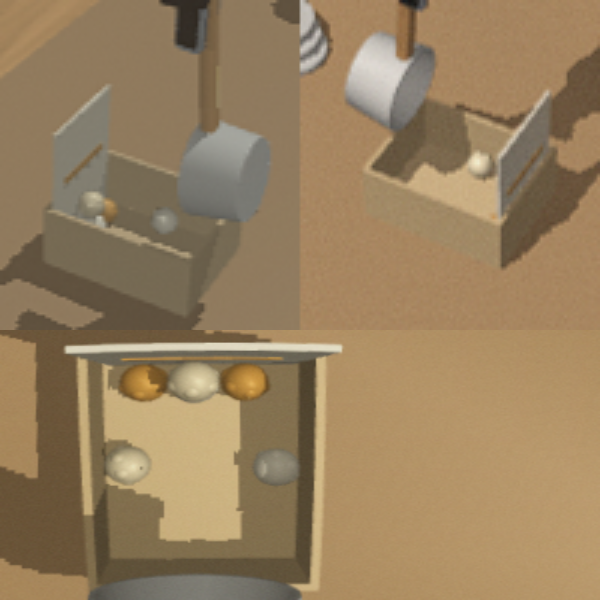

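Five melts are clearly visible in the box: three by the card and two at the sides. I'll check with depth whether the middle one is stacked on a sixth, and measure the tilt.

Run:
```python
from h import *
z=np.load('pics/w12.npz');d=z['d'];c=calibration('wrist');K=c['K'];M=np.array(c['tool_from_camera']);s=read_state()
v,u=np.mgrid[:480,:640];x=(u-K[0,2])/K[0,0];y=(v-K[1,2])/K[1,1];r=np.hypot(x,y)+1e-9
X=np.stack([np.tan(r)*x/r*d,-np.tan(r)*y/r*d,-d],-1)
P=(X@M[:3,:3].T+M[:3,3])@np.array(s['tool_rot']).T+s['position']
for n,(cu,cv) in dict(o1=(143,383),w=(193,383),o2=(245,383),l=(127,465),r=(276,466),fl=(190,480),wall=(88,470)).items():
    U,V=int(220+cu/2),int(90+(cv-330)*170/270);k=P[V-5:V+6,U-5:U+6].reshape(-1,3);print(n,np.round(k[np.argmax(k[:,2])]),np.round(np.median(k,0)))
# cup axis: wrist+side+scene cloud of cup/handle
g=s['position']
for n in('scene','side'):
    q=np.load(f'pics/{n}12.npz');Q=pts(n,q['d']);h=cv2.cvtColor(q['p'],cv2.COLOR_RGB2HSV)
    m=(q['d']>0)&(abs(Q[...,0]-590)<60)&(abs(Q[...,1]+25)<45)&(Q[...,2]>58)&(Q[...,2]<205)
    hd=Q[m&(h[...,1]>75)&(Q[...,2]>125)&(abs(Q[...,1]+25)<14)];cu=Q[m&(h[...,1]<60)&(Q[...,2]<150)]
    print(n,len(hd),len(cu),'cup',np.round(np.percentile(cu,[1,50,99],axis=0)).tolist())
    for lo in range(125,205,16):
        k=hd[(hd[:,2]>lo)&(hd[:,2]<lo+16)]
        if len(k)>4:print(lo,np.round(k.mean(0),1))
```

```text
o1 [513. -25. 357.] [508. -47.  25.]
w [511. -24.  49.] [509. -25.  47.]
o2 [513. -25. 357.] [508.  -3.  25.]
l [513. -25. 357.] [555. -55.  25.]
r [554.  14.  27.] [554.  13.  25.]
fl [569. -28.   6.] [566. -26.   4.]
wall [558. -69.  56.] [555. -68.  46.]
scene 159 820 cup [[600.0, -63.0, 85.0], [630.0, -48.0, 126.0], [647.0, 3.0, 148.0]]
141 [607.6 -29.8 152.4]
157 [606.3 -30.6 165. ]
173 [605.3 -30.3 181. ]
189 [603.7 -30.2 197.1]
side 98 644 cup [[596.0, -60.0, 75.0], [615.0, -12.0, 125.0], [642.0, 13.0, 149.0]]
141 [603.8 -19.8 153.2]
157 [601.9 -20.9 165.3]
173 [600.  -20.9 181.5]
189 [598.4 -19.6 196.4]
```

The middle melt's top is at z≈48, sitting on a sixth ball (one diameter above the floor ones), so all six are in the box. The scoop hangs at about 95°. I'll go over the card to the robot's side and push the foot against the card's back to level the scoop.

```bash
python3 -m inch '[{"slide":[0,0,-3],"roll":0,"jaw":0.145},{"slide":[0,0,-7.5],"roll":0,"jaw":0.145},{"slide":[2,0,-8],"roll":0,"jaw":0.145},{"slide":[5,0,-8],"roll":0,"jaw":0.145},{"slide":[9,0,-8],"roll":0,"jaw":0.145},{"slide":[13,0,-8],"roll":0,"jaw":0.145},{"slide":[16,0,-8],"roll":0,"jaw":0.145},{"slide":[16.5,0,-5],"roll":0,"jaw":0.145},{"slide":[16.5,0,-2],"roll":0,"jaw":0.145},{"slide":[16.5,0,0],"roll":0,"jaw":0.145},{"slide":[15.5,0,0],"roll":0,"jaw":0.145},{"slide":[14,0,0],"roll":0,"jaw":0.145},{"slide":[12.5,0,0],"roll":0,"jaw":0.145},{"slide":[11,0,0],"roll":0,"jaw":0.145},{"slide":[9.5,0,0],"roll":0,"jaw":0.145},{"slide":[8,0,0],"roll":0,"jaw":0.145},{"slide":[7,0,0],"roll":0,"jaw":0.145},{"slide":[6,0,0],"roll":0,"jaw":0.145},{"slide":[5,0,0],"roll":0,"jaw":0.145}]'
python3 -c "
from h import *
slope('13');inbox('13')"
```

```text
time_s: 20.3
position: [539.8, -25.6, 214.2]
tool_rot: [[-1.0, -0.012, -0.002], [-0.012, 1.0, 0.0], [0.002, 0.0, -1.0]]
ft_force: [-4.3, -0.6, -0.2]
gripper_width: 12.5
grip_force: 57.5
scene 92 slope deg -53.1 z at grip 5.1
side 164 slope deg -49.3 z at grip 3.3
scene in box raised px 159 [517.  -7.  23.]
side in box raised px 176 [564. -65.  25.]
```

```bash
python3 -m inch '[{"slide":[-0.9,0,0.8],"roll":0,"jaw":0.145},{"slide":[-1.8,0,1.6],"roll":0,"jaw":0.145},{"slide":[-2.7,0,2.4],"roll":0,"jaw":0.145},{"slide":[-3.6,0,3.2],"roll":0,"jaw":0.145},{"slide":[-4.4,0,4],"roll":0,"jaw":0.145},{"slide":[-5.2,0,4.8],"roll":0,"jaw":0.145},{"slide":[-5.2,0,5.4],"roll":0,"jaw":0.145},{"slide":[-5.2,0,5.4],"roll":0,"jaw":0.145}]'
python3 -c "
from h import *
slope('14');inbox('14')"
```

```text
time_s: 21.5
position: [593.2, -25.3, 160.4]
tool_rot: [[-1.0, -0.012, 0.003], [-0.012, 1.0, -0.0], [-0.003, -0.0, -1.0]]
ft_force: [1.0, 0.5, 4.6]
gripper_width: 12.9
grip_force: 54.5
scene 168 slope deg -9.1 z at grip 1.7
side 182 slope deg -10.5 z at grip 4.5
scene in box raised px 160 [517.  -6.  23.]
side in box raised px 175 [564. -65.  25.]
```

```bash
python3 -m inch '[{"slide":[0,0,-1.5],"roll":0,"jaw":0.14},{"slide":[0,0,-3],"roll":0,"jaw":0.14},{"slide":[0,2,-4],"roll":0,"jaw":0.14},{"slide":[0,5,-4],"roll":0,"jaw":0.14},{"slide":[0,9,-4],"roll":0,"jaw":0.14},{"slide":[0,13,-4],"roll":0,"jaw":0.14},{"slide":[0,17,-4],"roll":0,"jaw":0.14},{"slide":[0,21,-4],"roll":0,"jaw":0.14},{"slide":[0,25,-2],"roll":0,"jaw":0.14},{"slide":[0,28,1],"roll":0,"jaw":0.14},{"slide":[0,29.5,4],"roll":0,"jaw":0.14},{"slide":[0,29.5,7],"roll":0,"jaw":0.14},{"slide":[0,29.5,10],"roll":0,"jaw":0.14},{"slide":[0,29.5,11.5],"roll":0,"jaw":0.145},{"slide":[-0.5,29.5,12.5],"roll":0,"jaw":0.145},{"slide":[-1,29.5,13.4],"roll":0,"jaw":0.145},{"slide":[-1.4,29.5,14],"roll":0,"jaw":0.145},{"slide":[-1.4,29.5,14],"roll":0,"jaw":0.145}]'
python3 -c "
from h import *
slope('15')"
```

```text
time_s: 23.95
position: [602.8, 270.0, 20.4]
tool_rot: [[-1.0, -0.012, 0.001], [-0.012, 1.0, 0.0], [-0.001, 0.0, -1.0]]
ft_force: [-0.7, -0.4, 1.3]
gripper_width: 13.1
grip_force: 53.9
scene 189 slope deg -52.0 z at grip 50.3
side 397 slope deg 59.7 z at grip -105.7
```

```bash
python3 -m inch '[{"slide":[-0.1,0,0.2],"roll":0,"jaw":0.145},{"slide":[-0.1,0,0.2],"roll":0,"jaw":0.2},{"slide":[-0.1,0,0.2],"roll":0,"jaw":0.3},{"slide":[-0.1,0,0.2],"roll":0,"jaw":0.5},{"slide":[-0.1,0,0.2],"roll":0,"jaw":0.6},{"slide":[-0.1,0,-1],"roll":0,"jaw":0.6},{"slide":[-0.1,0,-5],"roll":0,"jaw":0.6},{"slide":[-0.1,0,-11],"roll":0,"jaw":0.7},{"slide":[-0.1,-1,-16],"roll":0,"jaw":0.7}]'
python3 - <<'E'
from h import *
for n in('scene','side'):
    p,d=snap(n,n+'16');P=pts(n,d);h=cv2.cvtColor(p,cv2.COLOR_RGB2HSV)
    m=(d>0)&(abs(P[...,0]-540)<120)&(abs(P[...,1]-271)<60)&(P[...,2]>8)&(P[...,2]<70)
    a=P[m&(h[...,1]<60)];a=a[a[:,0]<530]
    r=a[a[:,2]>38];print(n,'cup',cv2.minAreaRect(r[:,:2].astype(np.float32)))
    hd=P[m&(h[...,1]>75)&(P[...,2]>25)]
    for lo in range(490,640,24):
        k=hd[(hd[:,0]>lo)&(hd[:,0]<lo+24)]
        if len(k)>4:print(lo,len(k),np.round(np.percentile(k[:,2],90),1),np.round(k[:,1].mean(),1))
inbox('16')
E
```

```text
time_s: 25.18
position: [603.3, 260.6, 183.6]
tool_rot: [[-1.0, -0.013, 0.002], [-0.013, 1.0, 0.001], [-0.002, 0.001, -1.0]]
ft_force: [0.5, 0.4, -0.2]
gripper_width: 59.6
grip_force: 0.0
scene cup ((475.69317626953125, 266.7588806152344), (71.66629791259766, 77.5816650390625), 26.0408992767334)
514 39 42.1 264.0
538 43 42.7 264.0
562 41 42.7 264.4
586 43 42.9 264.8
610 28 41.2 265.5
side cup ((475.63128662109375, 268.9611511230469), (72.19979858398438, 76.7643814086914), 31.70281982421875)
514 68 44.8 272.0
538 69 43.5 271.7
562 68 44.3 271.9
586 71 43.9 272.4
610 36 43.9 272.4
scene in box raised px 172 [518.  -4.  23.]
side in box raised px 172 [564. -65.  25.]
```

The scoop stands level on the table with its cup at (476,268). Moving above the clip.

```bash
python3 -m inch '[{"slide":[10,-53.1,-3],"roll":-1.06,"jaw":1},{"slide":[10,-53.1,-3],"roll":-1.06,"jaw":1},{"slide":[10,-53.1,-3],"roll":-1.06,"jaw":1},{"slide":[10,-53.1,-3],"roll":-1.06,"jaw":1},{"slide":[10,-53.1,-3],"roll":-1.06,"jaw":1},{"slide":[10,-53.1,-3],"roll":-1.06,"jaw":1},{"slide":[10,-53.1,-3],"roll":-1.06,"jaw":1},{"slide":[10,-53.1,-3],"roll":-1.06,"jaw":1},{"slide":[10,-53.1,-3],"roll":-1.06,"jaw":1},{"slide":[10,-53.1,-3],"roll":-1.06,"jaw":1},{"slide":[10,-53.1,-3],"roll":-1.06,"jaw":1},{"slide":[10,-53.1,-3],"roll":-1.06,"jaw":1},{"slide":[10,-53.1,-3],"roll":-1.06,"jaw":1}]'
cat >> h.py <<'E'
def wcloud(f):
    s=read_state();p,d=snap('wrist',f);c=calibration('wrist');K=c['K'];M=np.array(c['tool_from_camera'])
    v,u=np.mgrid[:480,:640];x=(u-K[0,2])/K[0,0];y=(v-K[1,2])/K[1,1];r=np.hypot(x,y)+1e-9
    X=np.stack([np.tan(r)*x/r*d,-np.tan(r)*y/r*d,-d],-1)
    return p,d,(X@M[:3,:3].T+M[:3,3])@np.array(s['tool_rot']).T+s['position']
E
python3 - <<'E'
from h import *
p,d,P=wcloud('w17');h=cv2.cvtColor(p,cv2.COLOR_RGB2HSV)
m=(h[...,0]>=80)&(h[...,0]<=110)&(h[...,1]>80)&(d>0)&(abs(P[...,0]-510)<60)&(abs(P[...,1]+271)<60)&(P[...,2]>15)
a=P[m];print(len(a))
v,u=np.nonzero(m);print('px',u.mean(),v.mean())
for lo,hi in((70,95),(82,95),(40,70)):
    k=a[(a[:,2]>lo)&(a[:,2]<hi)]
    if len(k)>5:print(lo,len(k),cv2.minAreaRect(k[:,:2].astype(np.float32)),k[:,2].max())
m=(d>0)&(abs(P[...,2]-12)<3)&(abs(P[...,0]-510)<50)&(abs(P[...,1]+271)<50);print('stand',cv2.minAreaRect(P[m][:,:2].astype(np.float32)))
q=read_state()['q'];print(np.round(q,1))
E
```

```text
time_s: 27.0
position: [509.8, -270.6, 210.1]
tool_rot: [[-0.476, -0.879, -0.0], [-0.879, 0.476, 0.0], [-0.0, 0.001, -1.0]]
ft_force: [0.6, -0.2, 0.5]
gripper_width: 85.6
grip_force: 0.0
5808
px 224.65788567493112 365.7346763085399
70 943 ((508.84075927734375, -269.8787841796875), (23.902883529663086, 49.804420471191406), 63.35070037841797) 90.54726292769286
82 539 ((508.84075927734375, -269.8787841796875), (23.902883529663086, 49.804420471191406), 63.35070037841797) 90.54726292769286
40 942 ((508.2231140136719, -269.8667297363281), (23.770099639892578, 34.415958404541016), 62.91725158691406) 69.95449473195319
stand ((508.58758544921875, -269.4665222167969), (60.11294174194336, 49.70051956176758), 62.7923469543457)
[-35.9  18.6   0.6  72.    0.  -97.5]
```

```bash
python3 -m inch '[{"slide":[0,0.14,4],"roll":-0.025,"jaw":1},{"slide":[0,0.14,9],"roll":-0.025,"jaw":1},{"slide":[0,0.14,13],"roll":-0.025,"jaw":1},{"slide":[0,0.14,15.1],"roll":-0.025,"jaw":1},{"slide":[0,0.14,15.1],"roll":-0.025,"jaw":0.8},{"slide":[0,0.14,15.1],"roll":-0.025,"jaw":0.6},{"slide":[0,0.14,15.1],"roll":-0.025,"jaw":0.5},{"slide":[0,0.14,15.1],"roll":-0.025,"jaw":0.4},{"slide":[0,0.14,15.1],"roll":-0.025,"jaw":0.3},{"slide":[0,0.14,15.1],"roll":-0.025,"jaw":0.2},{"slide":[0,0.14,15.1],"roll":-0.025,"jaw":0.2},{"slide":[0,0.14,15.1],"roll":-0.025,"jaw":0.2},{"slide":[0,0.14,15.1],"roll":-0.025,"jaw":0.2}]' 30
python3 - <<'E'
from h import *
for n in('scene','side'):
    p,d=snap(n,n+'18');P=pts(n,d);h=cv2.cvtColor(p,cv2.COLOR_RGB2HSV)
    m=(h[...,0]>=80)&(h[...,0]<=110)&(h[...,1]>80)&(d>0)&(abs(P[...,0]-510)<60)&(abs(P[...,1]+271)<60)&(P[...,2]>10)
    a=P[m]
    for lo,hi in((10,30),(30,60),(60,110)):
        k=a[(a[:,2]>lo)&(a[:,2]<hi)]
        if len(k)>5:print(n,lo,len(k),cv2.minAreaRect(k[:,:2].astype(np.float32)),k[:,2].max())
E
```

```text
time_s: 28.68
position: [508.3, -271.7, 64.2]
tool_rot: [[-0.456, -0.89, 0.002], [-0.89, 0.456, -0.002], [0.001, -0.003, -1.0]]
ft_force: [-8.6, 5.6, 22.9]
gripper_width: 28.9
grip_force: 28.4
scene 10 49 ((504.57269287109375, -277.4356384277344), (38.25089645385742, 17.80356788635254), 8.765366554260254) 29.938730168694065
scene 30 85 ((506.52386474609375, -270.58355712890625), (24.541881561279297, 26.678314208984375), 60.6462287902832) 59.342317264744
scene 60 59 ((502.6909484863281, -274.4254455566406), (15.165400505065918, 32.63500213623047), 15.035165786743164) 95.05070049616063
side 10 21 ((484.9202575683594, -256.5786437988281), (21.701465606689453, 10.600872039794922), 71.12006378173828) 29.956731012286355
side 30 103 ((502.0966796875, -260.9685974121094), (26.115497589111328, 41.72930908203125), 88.84478759765625) 59.74794858620203
side 60 102 ((507.31610107421875, -263.9861145019531), (22.795387268066406, 54.87104797363281), 46.794700622558594) 106.95736086825718
```

```bash
python3 -m inch '[{"slide":[0,0,-0.5],"roll":0,"jaw":0.2},{"slide":[0,0,-0.7],"roll":0,"jaw":0.2},{"slide":[0,0,-0.7],"roll":0,"jaw":0.2}]' 40
python3 - <<'E'
from h import *
p,d,P=wcloud('w19')
a=np.load('pics/scene18.npz')['p']
p,d=snap('scene','scene19');q,e=snap('side','side19')
cv2.imwrite('pics/c19.png',np.vstack([np.hstack([cv2.resize(p[250:370,200:320],(300,300),interpolation=2),cv2.resize(q[140:240,310:410],(300,300),interpolation=2)]),cv2.resize(np.load('pics/w19.npz')['p'][240:480,80:560],(600,300))])[:,:,::-1])
E
```

```text
time_s: 29.15
position: [508.8, -271.8, 66.7]
tool_rot: [[-0.456, -0.89, 0.001], [-0.89, 0.456, -0.001], [0.0, -0.001, -1.0]]
ft_force: [0.2, -0.1, -1.5]
gripper_width: 24.3
grip_force: 40.7
```

View pics/c19.png

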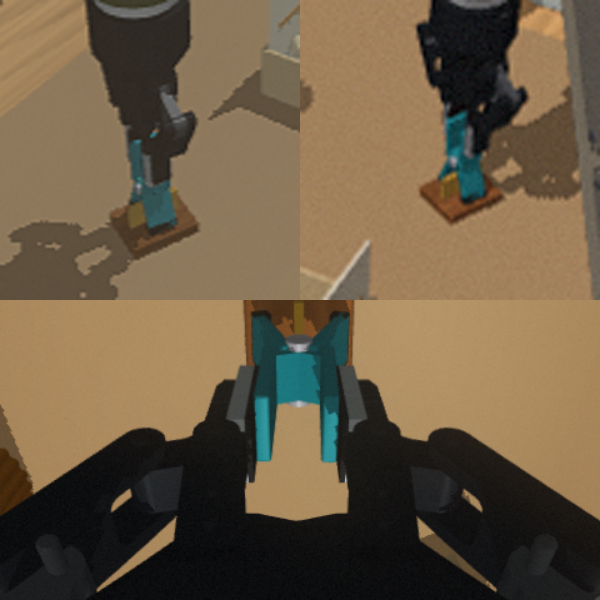

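The clip is squeezed parallel with its jaws gaping fully astride the blade. Lifting and carrying it above the card.

```bash
python3 -m inch '[{"slide":[0,0,-2],"roll":0,"jaw":0.2},{"slide":[0,0,-5],"roll":0,"jaw":0.2},{"slide":[0,0,-9],"roll":0,"jaw":0.2},{"slide":[0,0,-13],"roll":0,"jaw":0.2},{"slide":[0,0,-16],"roll":0,"jaw":0.2},{"slide":[0,0,-16],"roll":0,"jaw":0.2},{"slide":[0,0,-16],"roll":0,"jaw":0.2},{"slide":[-2,1.2,-16],"roll":-0.05,"jaw":0.2},{"slide":[-5,3,-16],"roll":-0.12,"jaw":0.2},{"slide":[-8.5,5,-16],"roll":-0.2,"jaw":0.2},{"slide":[-12,7,-16],"roll":-0.28,"jaw":0.2},{"slide":[-15,9,-16],"roll":-0.36,"jaw":0.2},{"slide":[-18,10.5,-16],"roll":-0.42,"jaw":0.2},{"slide":[-20,11.7,-16],"roll":-0.46,"jaw":0.2},{"slide":[-21.4,12.5,-16],"roll":-0.48,"jaw":0.2},{"slide":[-21.4,12.5,-16],"roll":-0.48,"jaw":0.2},{"slide":[-21.4,12.5,-16],"roll":-0.48,"jaw":0.2}]' 40
cat >> h.py <<'E'
def clipm(f):
    s=read_state();g=s['position']
    for n in('scene','side'):
        p,d=snap(n,n+f);P=pts(n,d);h=cv2.cvtColor(p,cv2.COLOR_RGB2HSV)
        m=(h[...,0]>=80)&(h[...,0]<=110)&(h[...,1]>70)&(d>0)&(abs(P[...,0]-g[0])<50)&(abs(P[...,1]-g[1])<40)&(abs(P[...,2]-g[2])<90)
        a=P[m]-g
        print(n,len(a),'z rel tcp',np.round(np.percentile(a[:,2],[1,99])))
        for lo in range(-70,50,12):
            k=a[(a[:,2]>lo)&(a[:,2]<lo+12)]
            if len(k)>3:print('  ',lo,len(k),'x',np.round(np.percentile(k[:,0],[3,97])),'y',np.round(np.percentile(k[:,1],[3,97])))
        c=P[(d>0)&(abs(P[...,0]-495)<12)&(abs(P[...,1]+24)<50)&(P[...,2]>100)&(P[...,2]<130)&(h[...,1]<70)];print('  card',np.round(np.median(c,0)),np.round(np.percentile(c,[2,98],axis=0)).tolist())
    p,d,P=wcloud('w'+f);h=cv2.cvtColor(p,cv2.COLOR_RGB2HSV)
    k=P[(h[...,0]>=80)&(h[...,0]<=110)&(h[...,1]>70)&(d>0)&(abs(P[...,2]-g[2])<70)]-g
    print('wrist clip',len(k),np.round(np.percentile(k,[2,50,98],axis=0)).tolist())
    c=P[(d>0)&(abs(P[...,0]-495)<15)&(abs(P[...,1]+24)<60)&(abs(P[...,2]-122)<6)];print('wrist card',len(c),cv2.minAreaRect(c[:,:2].astype(np.float32)) if len(c)>9 else '')
E
python3 -c "
from h import *
clipm('20')"
```

```text
time_s: 31.42
position: [494.6, -24.3, 226.0]
tool_rot: [[0.006, -1.0, -0.0], [-1.0, -0.006, -0.0], [0.0, 0.0, -1.0]]
ft_force: [-0.3, -1.2, -0.0]
gripper_width: 24.6
grip_force: 40.6
scene 249 z rel tcp [-48.  25.]
   -58 7 x [17. 20.] y [-7.  8.]
   -46 40 x [-15.  19.] y [-12.  11.]
   -34 41 x [-10.  15.] y [-12.   9.]
   -22 38 x [-8. 12.] y [-13.   9.]
   -10 51 x [-9. 14.] y [-14.   7.]
   2 31 x [-11.  12.] y [-13.  10.]
   14 41 x [-11.  11.] y [-13.  10.]
  card [496. -28. 114.] [[494.0, -66.0, 100.0], [498.0, 16.0, 124.0]]
side 237 z rel tcp [-47.  29.]
   -58 5 x [-21.  13.] y [-11.  11.]
   -46 37 x [-22.  15.] y [-8. 15.]
   -34 43 x [-17.  10.] y [-8. 15.]
   -22 42 x [-15.   8.] y [-4. 14.]
   -10 39 x [-14.  10.] y [-6. 14.]
   2 25 x [-13.  12.] y [-5. 15.]
   14 36 x [-12.  13.] y [-9. 15.]
   26 8 x [-11.  11.] y [-7. 11.]
  card [493. -18. 116.] [[491.0, -60.0, 101.0], [497.0, 20.0, 127.0]]
wrist clip 5595 [[-19.0, -11.0, -43.0], [2.0, -4.0, -4.0], [43.0, 11.0, 66.0]]
wrist card 393 ((495.2035827636719, -34.533626556396484), (3.4024429321289062, 61.81059265136719), 1.5562593936920166)
```

The clip is centred on the card to within a millimetre or so. Its tips lie about 50 mm below the TCP. Lowering 7 cm.

```bash
python3 -m inch '[{"slide":[0,-0.1,1],"roll":0,"jaw":0.2},{"slide":[0,-0.1,2.5],"roll":0,"jaw":0.2},{"slide":[0,-0.1,4],"roll":0,"jaw":0.2},{"slide":[0,-0.1,5],"roll":0,"jaw":0.2},{"slide":[0,-0.1,6],"roll":0,"jaw":0.2},{"slide":[0,-0.1,6.6],"roll":0,"jaw":0.2},{"slide":[0,-0.1,7],"roll":0,"jaw":0.2},{"slide":[0,-0.1,7],"roll":0,"jaw":0.2},{"slide":[0,-0.1,7],"roll":0,"jaw":0.2},{"slide":[0,-0.1,7],"roll":0,"jaw":0.2}]'
python3 -c "
from h import *
clipm('21');inbox('21')"
```

```text
time_s: 32.83
position: [496.0, -24.0, 156.6]
tool_rot: [[0.006, -1.0, 0.001], [-1.0, -0.006, -0.0], [0.0, -0.001, -1.0]]
ft_force: [0.1, 0.4, 0.6]
gripper_width: 24.8
grip_force: 40.6
scene 233 z rel tcp [-47.  26.]
   -58 4 x [17. 20.] y [-9.  8.]
   -46 39 x [-15.  18.] y [-12.  10.]
   -34 41 x [-11.  15.] y [-13.   9.]
   -22 37 x [-8. 13.] y [-12.   9.]
   -10 42 x [-9. 13.] y [-13.   8.]
   2 32 x [-11.  11.] y [-14.  10.]
   14 35 x [-12.  -6.] y [-11.  10.]
  card [497. -42. 114.] [[494.0, -67.0, 101.0], [499.0, 18.0, 125.0]]
side 226 z rel tcp [-44.  28.]
   -46 34 x [-21.  14.] y [-6. 14.]
   -34 42 x [-17.  11.] y [-9. 15.]
   -22 34 x [-14.   8.] y [-7. 15.]
   -10 42 x [-15.   9.] y [-5. 15.]
   2 32 x [-12.  13.] y [-3. 16.]
   14 28 x [-11.  12.] y [-4. 15.]
   26 13 x [-11.  12.] y [-5. 16.]
  card [493.  -1. 115.] [[490.0, -62.0, 101.0], [496.0, 22.0, 127.0]]
wrist clip 5581 [[-19.0, -10.0, -43.0], [1.0, -3.0, -4.0], [42.0, 12.0, 65.0]]
wrist card 817 ((494.99578857421875, -21.97968292236328), (29.88158416748047, 87.03868103027344), 0.18077097833156586)
scene in box raised px 162 [517.  -5.  23.]
side in box raised px 174 [561. -65.  24.]
```

```bash
python3 -c "
from workcell import *
print(hand_in())"
```

```text
the job is handed in; nothing more can be done
None
```

The job is handed in, but `hand_in()` returned no verdict: by my measurements all six melts are in the box (one inferred beneath another), the empty scoop stands upright on the table, and the clip is held squeezed open astride the header card, tips about 15 mm below its top edge, with no contact force seen.

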